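Finish packing the round manicure tin

TASK

The round metal tin is packed with one small pot in the middle and a ring round it, but two places in the ring are still empty. Fill them with the two short, round-bodied white bottles that stand on the table (not the tall white one, nor the square one): stand one upright on the tin's floor in each empty place, nested between the pots and the wall, set down rather than dropped.

Things in the scene. Friction and masses are not known exactly. Their poses are not given: they have to be found in the camera images.
- bottle_a: One of two identical short white bottles: round body 35 mm in diameter with sloping shoulders, 43 mm high; above it a round white cap, 19 mm in diameter, from 44 mm to the top at 86 mm. About 45 g, loose, upright on the table. Origin: centre of its underside; z up along the bottle. Grip it across the cap from above, 55 to 80 mm above the underside.
- bottle_b: The other short white bottle, same sizes and origin as bottle_a; either may go into either empty place. Standing near them, not to be used: a white bottle of like shape but 119 mm tall and 39 mm wide, and a square-bodied red bottle, 28 mm wide, 85 mm tall with its black cap.
- gap_a (a point): Centre, on the tin's floor, of one empty place; z up. The open round metal tin is fixed on the table: inner diameter 130 mm, wall 2.5 mm, floor 3 mm thick, rim 35 mm above the table. Seven places, one in the middle and six round it, 42 mm from centre to centre. Five hold fixed white lidded pots, 35 mm wide, 30 mm tall. A bottle here has about 5 mm free all round.
- gap_b (a point): Centre, on the tin's floor, of the other empty place, 73 mm from gap_a; one pot of the ring stands between the two. z up. A bottle here has the same 5 mm free all round.
There are look-alikes about, which are no part of the job. What is shaped like the bottle_b but green or orange is not meant.

How it is judged:
At the end, for the whole second after the job is handed in: One short white bottle stands in each of the two empty places: underside within 12 mm of the place's centre and within 5 mm of the tin's floor, upright within 10 degrees, released and at rest (((distance between bottle_a and gap_a below 0.012 m and distance between bottle_b and gap_b below 0.012 m) or (distance between bottle_a and gap_b below 0.012 m and distance between bottle_b and gap_a below 0.012 m)) and z of each of bottle_a, bottle_b in the frame of gap_a below 0.005 m and angle between each of bottle_a, bottle_b's own z axis and vertical below 0.17 rad and linear speed of each of bottle_a, bottle_b below 0.02 m/s); the robot touches nothing.
It fails at once if bottle_a is dropped: it falls freely by more than about 4 cm (linear speed of bottle_a above 0.9 m/s and contact force between the fingers and bottle_a below 0.1 N).
It fails at once if bottle_b is dropped: it falls freely by more than about 4 cm (linear speed of bottle_b above 0.9 m/s and contact force between the fingers and bottle_b below 0.1 N).
It also fails if it takes over 48 s, if anything falls off the work surface, if the arm or the gripper's body presses on something with over 40 N, if the wrist force passes 120 N, or if a joint passes its speed limit or range.

ROBOT

A 7-joint arm with a two-finger parallel gripper is mounted at the origin on a cart in front of the work surface, level with it; the furniture and walls round the work are solid. World frame = base frame: x ahead of the robot, y to its left, z up, the work surface at z = 0. Lengths are in m, angles in rad, forces in N, time in s.
With the tool pointing down it reaches from about 0.425 to 0.925 m from the base axis. Payload 6.8 kg.
Tool frame: the origin (TCP) lies on the centre line of the jaws, within the pads' length; the fingertips stand 25 mm ahead of it and the grasp point (between the pads) lies 6 mm ahead of it; z points along the fingers, y is the line along which they close (so a half turn about z gives the same grasp; the last joint's range is limited). The gripper opens to 85 mm and grips with 20 to 120 N. Pads are 22 mm wide; open, the fingers measure 114 mm over their backs; the gripper's body (76 mm by 85 mm) begins 54 mm behind the grasp point. The pads swing forward as they close: fully open they stand 13 mm farther back than shut.
Start: joints at [1.109, 0.477, 0.022, 1.555, -0.011, 1.109, -0.083], TCP at [0.234, -0.633, 0.226] pointing down, gripper open.
Joint ranges: [-2.96, 2.96], [-0.34, 2.1], [-1.41, 1.46], [0.24, 2.44], [-1.37, 4.51], [0.17, 1.92], [-2.96, 2.96]. Speed limits (rad/s): [2.39, 2.39, 3.14, 3.14, 3.14, 3.14, 3.14].

INTERFACE

Orientations are given as a rotation vector (axis times angle).
In Python, from bench import status, imaging, workorder gives the robot as it stands.
- The arm moves only by the tool send_rows, never from a script. Its argument "steps" is a list of rows, each an object of numbers: "dx", "dy", "dz": the shift along the tool's x, y, z in cm; "yaw": the turn about the tool's z in degrees; "gripper": the opening, from 0 (shut) to 1 (fully open). A call has 1 to 5 rows; each row is the pose to reach, as a shift and turn from the pose commanded when the call began, along the tool's axes at that moment; what a row does not reach only later rows make up. A row lasts 1/8 s, in which the tool goes at most 62.5 mm and 10.7 degrees, less where a joint would pass 70% of its speed; a pose out of reach is approached as far as the arm can. A call with a gripper value outside its range is refused whole. The fingers move at their own pace and stop on an object; "force" is the grip in N (left out, the last holds). Time passes only in rows, so rows that repeat a pose let the fingers close. It gives the time, the measured TCP pose, the force, the opening and the grip force at its end, in the units of the state.
- status.get_obs(): the state, without advancing time (a new reading comes with each control period).
- imaging.grab_frame(name): name is "side" or "top"; returns a dict with "color" (384x512x3 uint8, red, green, blue), "depth" (384x512 float32, m along the optical axis (not along the pixel's ray), 0 where there is no reading), "K" (3x3 intrinsics, pixels), "R" (3x3) and "t" (3): a world point X has camera coordinates R X + t. Camera axes: x right, y down, z forward; pixel columns grow to the right and rows downward; lengths in m; the calibration is good to about 2 mm. A picture is of the moment at which its call begins.
- workorder.hand_in(): hands the job in; it is judged then, once.
The state is a dict: "clock": time; "joints": joint angles; "qvel": joint speeds; "tau": joint torques, N m; "tcp_pos": TCP position; "orientation": TCP orientation; "contact_force": force on the tool from outside, world axes, zero at the start; "moment": the same for the moment, N m; "grip_width": finger opening in m; "gripper_force": force on a finger pad.
Only numpy, scipy, OpenCV 4.12 (cv2) and the standard library are available. Lean on these libraries where they do the work, as an engineer would, in place of code of your own. Each camera call takes 0.05 s, during which the arm holds its last target. There are 200 camera calls.

## Working session

There is one attempt and no reset: what is moved stays moved. The work goes in short steps, Python scripts to look and compute and a tool call to move; the robot and the scene stay as the last step left them, time stands still between calls to the robot, and variables do not carry over. Pictures are saved under pics/ and viewed, at most 10 in all, crops included, and the job is handed in when it is done.

Besides the shell and the picture viewer there is one more tool, called after "Call:" as name([rows], argument=value, ...), one row to a line, values as JSON. send_rows: Moves the arm, as the interface text tells. Its arguments: {"type":"object","properties":{"steps":{"type":"array"},"force":{"type":"number"}},"required":["steps"]}

```bash
mkdir -p pics; cat > h.py <<'E'
import numpy as np,cv2
from bench import status,imaging,workorder
def ray(f,u,v,z):
    C=-f['R'].T@f['t']; d=f['R'].T@np.linalg.inv(f['K'])@np.array([u,v,1.]); return C+d*(z-C[2])/d[2]
def proj(f,X):
    p=f['K']@(f['R']@np.asarray(X)+f['t']); return p[:2]/p[2]
def world(f):
    v,u=np.mgrid[:384,:512]; d=f['depth']; P=np.stack([u*d,v*d,d],-1)@np.linalg.inv(f['K']).T
    return (P-f['t'])@f['R']
E
python3 - <<'E'
from h import *
print(status.get_obs())
for n in('top','side'):
    f=imaging.grab_frame(n); np.savez(''+n+'0.npz',**f)
    print(n,-f['R'].T@f['t'],f['K'][0,0])
    cv2.imwrite(f'pics/{n}0.png',cv2.resize(f['color'][...,::-1],(768,576)))
E
```

```text
{'clock': 0.0, 'joints': array([ 1.10887065,  0.47780882,  0.02232707,  1.55645103, -0.01147865,
        1.10928155, -0.0830781 ]), 'qvel': array([ 0.00025587, -0.00100265, -0.00135108, -0.0011194 , -0.00054244,
        0.00051376,  0.00038873]), 'tau': array([ 5.81563181e-04, -5.96450222e+01,  1.60863485e+00, -2.81197232e+01,
        1.25666810e-02,  9.38805286e-03,  1.49435323e-05]), 'tcp_pos': array([ 0.23366035, -0.63263117,  0.22481981]), 'orientation': array([-3.09080733e+00, -5.52682973e-01,  7.31386834e-04]), 'contact_force': array([ 0.11309647, -0.0200301 ,  0.16596433]), 'moment': array([-0.00028274, -0.03815455,  0.0160973 ]), 'gripper_force': 0.0, 'grip_width': 0.08509313271211491}
top [0.43722894 0.08263992 0.87825425] 351.1389107486627
side [0.2055584  0.86487483 0.55011974] 497.14082286544846
```

View pics/top0.png

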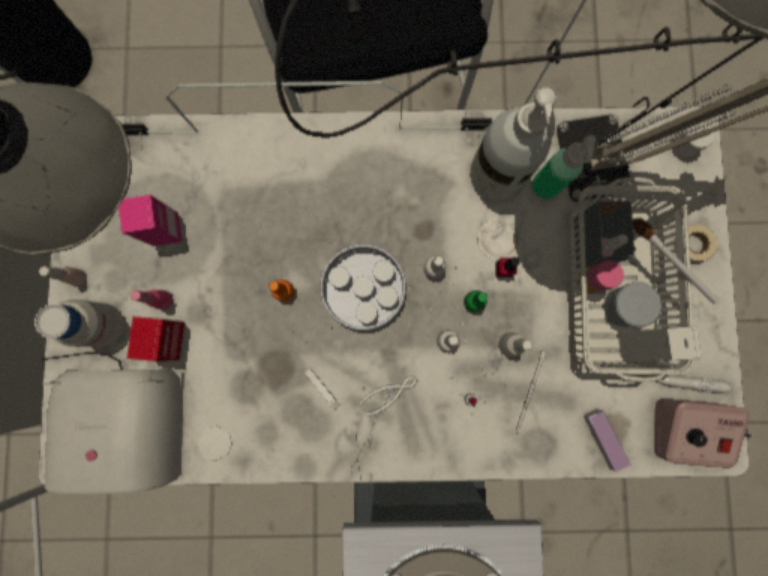

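View pics/side0.png

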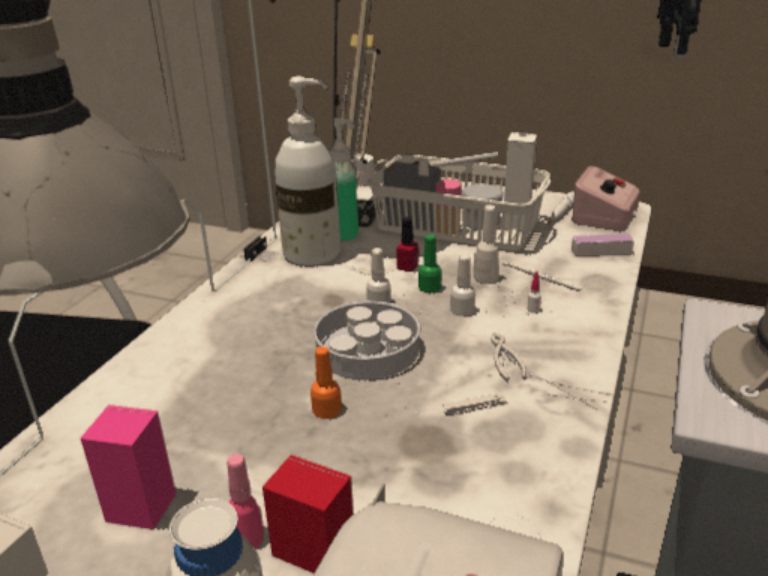

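The top view (768 px scale) shows the tin at (363,289), with empty places at about its upper middle and lower left.

Candidates:
- Short white: (435,268) and (449,341).
- Tall white: (515,345), rejected.
- Red square: (507,267), rejected.
- Green: (476,301), rejected.
- Orange: (281,290), rejected.
- Small red-capped: (471,400), rejected.

In the side view the two short ones are at (377,275) and (463,287), and the tall one is at (487,245).

```bash
python3 - <<'E'
from h import *
f={k:v for k,v in np.load('top0.npz').items()}
W=world(f); 
cv2.imwrite('pics/crop.png',cv2.resize(f['color'][150:250,205:365,::-1],(800,500),interpolation=cv2.INTER_CUBIC))
# caps: points above 55mm near candidates
for (u,v) in ((290,179),(299,227),(343,230)):
    s=W[v-18:v+18,u-18:u+18].reshape(-1,3); c=f['color'][v-18:v+18,u-18:u+18].reshape(-1,3).astype(int)
    w=s[(s[:,2]>.05)&(s[:,2]<.13)]
    b=s[(s[:,2]>.012)&(s[:,2]<.04)]
    zt=np.percentile(w[:,2],95); t=w[w[:,2]>zt-.006]
    print(len(w),'top z',zt,'top ctr',(t.max(0)+t.min(0))/2,t.mean(0),len(t),'body',len(b))
g=W[150:250,205:365]
# pots: z 22..40 near tin; print coarse map
m=((W[...,2]>.024)&(W[...,2]<.045)).astype(np.uint8)
gray=cv2.cvtColor(f['color'],cv2.COLOR_RGB2GRAY)
big=cv2.resize(gray[160:225,210:275],None,fx=8,fy=8,interpolation=cv2.INTER_CUBIC)
c=cv2.HoughCircles(cv2.GaussianBlur(big,(9,9),2),cv2.HOUGH_GRADIENT,1,70,param1=60,param2=15,minRadius=45,maxRadius=75)
for x,y,r in c[0]:
    u,v=210+(x+.5)/8-.5,160+(y+.5)/8-.5; print('circ',round(u,1),round(v,1),round(r/8,1),ray(f,u,v,.033)[:2].round(4))
t=W[160:225,210:275].reshape(-1,3); k=(t[:,2]>.029)&(t[:,2]<.045); t=t[k]
print('rim extents',np.percentile(t,[0.5,99.5],axis=0))
E
```

```text
63 top z 0.08865431048225295 top ctr [0.56661565 0.00376057 0.0868114 ] [0.56614355 0.00445315 0.08657633] 36 body 93
59 top z 0.0879654781561668 top ctr [ 0.44599971 -0.01556019  0.08567283] [ 0.4458342  -0.01499537  0.08606843] 40 body 101
174 top z 0.12117133325090632 top ctr [ 0.43762612 -0.11574401  0.11848845] [ 0.43747967 -0.11567009  0.1196633 ] 43 body 60
circ 225.2 184.5 6.8 [0.5497 0.1613]
circ 258.4 198.0 8.7 [0.5155 0.0814]
circ 255.6 180.4 6.8 [0.5586 0.0875]
circ 242.2 191.2 6.0 [0.5325 0.1202]
circ 244.8 208.0 8.9 [0.4918 0.1146]
rim extents [[0.46775611 0.05548628 0.02942583]
 [0.60145122 0.18838497 0.03857601]]
```

View pics/crop.png

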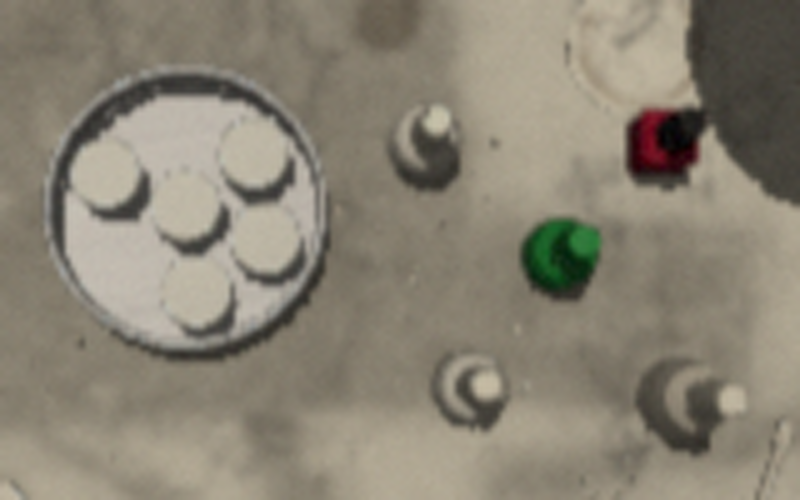

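The crop confirms the choice. The two round short white bottles are at crop (430,140) and (472,388), and the wider tall one is at (695,395). The pots are at (106,173), (255,155), (189,206), (267,242) and (197,292), so the gaps are at about (178,130) and (115,258).

```bash
python3 - <<'E'
from h import *
from scipy.optimize import least_squares
f={k:v for k,v in np.load('top0.npz').items()}; s={k:v for k,v in np.load('side0.npz').items()}
W=world(f); P=[]
for x,y in ((106,173),(255,155),(189,206),(267,242),(197,292)):
    c=ray(f,204.6+x/5,149.6+y/5,.033)[:2]
    Q=W.reshape(-1,3); Q=Q[(Q[:,2]>.026)&(Q[:,2]<.042)][:,:2]
    d=c
    for _ in range(5): d=Q[np.linalg.norm(Q-d,axis=1)<.0185].mean(0)
    print('pot',c.round(4),d.round(4)); P.append((c+d)/2)
P=np.array(P); o=P[2]; ring=P[[0,1,3,4]]
an=np.arctan2(*(ring-o).T[::-1]); k=np.round((an-an[0])/(np.pi/3))
F=lambda p:np.r_[(p[:2]-o),(p[:2]+.042*np.c_[np.cos(p[2]+k*np.pi/3),np.sin(p[2]+k*np.pi/3)]-ring).ravel()]
r=least_squares(F,[*o,an[0]]); print('fit',r.x,(r.fun*1e3).round(1),k)
for j in range(6):
    if j not in k%6: a=r.x[2]+j*np.pi/3; print('gap',r.x[:2]+.042*np.array([np.cos(a),np.sin(a)]))
# caps in both views by casting
for n,x,y in (('A',436,120),('B',486,386)):
    print(n,ray(f,204.6+x/5,149.6+y/5,.086))
for n,u,v in (('A',377,252),('B',463,262)):
    print('side',n,ray(s,u/1.5,v/1.5,.086))
X=W.reshape(-1,3)
for y0 in np.arange(-.6,.2,.05):
    print(round(y0,2),[round(float(np.max(X[(abs(X[:,1]-y0-.025)<.025)&(abs(X[:,0]-x0-.05)<.05)&(X[:,2]<.6)][:,2],initial=0)),2) for x0 in (.1,.2,.3,.4,.5,.6,.7)])
E
```

```text
pot [0.5504 0.16  ] [0.5511 0.1604]
pot [0.5581 0.0875] [0.5595 0.0883]
pot [0.5336 0.1199] [0.5345 0.1217]
pot [0.5155 0.0823] [0.5182 0.0834]
pot [0.4919 0.1164] [0.4929 0.1171]
fit [0.53393118 0.12139787 1.15926231] [-0.2  0.6  0.  -0.3  0.1 -0.3  0.3  0.  -0.2 -0. ] [ 0. -2. -3. -4.]
gap [0.50899529 0.15519434]
gap [0.57566773 0.12609474]
A [0.56536208 0.00436637 0.086     ]
B [ 0.44421286 -0.01495736  0.086     ]
side A [0.5604442  0.00973927 0.086     ]
side B [4.39672543e-01 3.58141613e-04 8.60000000e-02]
-0.6 [0.0, 0.0, 0.0, 0.0, 0.0, 0.0, 0.0]
-0.55 [0.0, 0.0, 0.0, 0.0, 0.0, 0.0, 0.0]
-0.5 [0.0, 0.06, 0.08, 0.0, 0.02, 0.02, 0.05]
-0.45 [0.0, 0.07, 0.08, 0.1, 0.1, 0.02, 0.24]
-0.4 [0.0, 0.08, 0.09, 0.1, 0.1, 0.09, 0.27]
-0.35 [0.0, 0.06, 0.1, 0.17, 0.1, 0.11, 0.34]
-0.3 [0.0, 0.03, 0.1, 0.16, 0.13, 0.11, 0.42]
-0.25 [0.0, 0.03, 0.09, 0.09, 0.11, 0.13, 0.42]
-0.2 [0.01, 0.0, 0.01, 0.01, 0.0, 0.58, 0.43]
-0.15 [0.01, 0.01, 0.01, 0.12, 0.09, 0.59, 0.43]
-0.1 [0.02, 0.0, 0.05, 0.04, 0.09, 0.44, 0.44]
-0.05 [0.02, 0.01, 0.06, 0.09, 0.09, 0.44, 0.0]
0.0 [0.02, 0.01, 0.01, 0.04, 0.09, 0.44, 0.01]
0.05 [0.02, 0.0, 0.01, 0.04, 0.04, 0.44, 0.48]
0.1 [0.01, 0.01, 0.01, 0.04, 0.04, 0.53, 0.49]
0.15 [0.0, 0.0, 0.01, 0.04, 0.04, 0.53, 0.01]
```

```bash
python3 - <<'E'
from h import *
f={k:v for k,v in np.load('top0.npz').items()}; s={k:v for k,v in np.load('side0.npz').items()}
X=world(f).reshape(-1,3); S=world(s).reshape(-1,3)
for n,c in (('A',(.566,.0042)),('B',(.4455,-.015))):
  for nm,Q in (('top',X),('side',S)):
    for a,b in ((.01,.035),(.055,.08),(.08,.095)):
      q=Q[(np.linalg.norm(Q[:,:2]-c,axis=1)<.03)&(Q[:,2]>a)&(Q[:,2]<b)]
      print(n,nm,a,len(q),q.mean(0).round(4),((q.max(0)+q.min(0))/2).round(4),np.ptp(q,axis=0).round(3))
for nm,Q in (('top',X),('side',S)):
  q=Q[(Q[:,2]>.25)&(abs(Q[:,1])<.35)&(Q[:,0]<.95)&(Q[:,0]>.2)]
  for y in np.arange(-.3,.31,.1):
    w=q[abs(q[:,1]-y)<.05]; 
    if len(w): print(nm,round(y,1),'minx',w[w[:,0].argmin()].round(3), 'minz',w[w[:,2].argmin()].round(3))
print('cam rays dir top',f['R'][2])
from scipy.spatial.transform import Rotation as R
print(R.from_rotvec(status.get_obs()['orientation']).as_matrix().round(4))
E
```

```text
A top 0.01 46 [0.5593 0.0089 0.0285] [0.5658 0.0048 0.023 ] [0.034 0.032 0.023]
A top 0.055 20 [0.5619 0.0082 0.067 ] [0.5636 0.0047 0.0675] [0.012 0.017 0.025]
A top 0.08 38 [0.5658 0.0043 0.0863] [0.566  0.0038 0.0852] [0.015 0.014 0.009]
A side 0.01 159 [0.5583 0.0134 0.0239] [0.5623 0.0093 0.0228] [0.033 0.027 0.024]
A side 0.055 90 [0.5611 0.0075 0.0676] [0.5619 0.0046 0.0674] [0.015 0.015 0.024]
A side 0.08 36 [0.5629 0.0055 0.0851] [0.5632 0.0051 0.0843] [0.014 0.017 0.008]
B top 0.01 37 [ 0.4453 -0.0094  0.0284] [ 0.4457 -0.0148  0.0229] [0.031 0.035 0.024]
B top 0.055 15 [ 0.4448 -0.009   0.0671] [ 0.4452 -0.0113  0.068 ] [0.016 0.009 0.021]
B top 0.08 41 [ 0.446  -0.0149  0.086 ] [ 0.4461 -0.0156  0.0848] [0.014 0.014 0.007]
B side 0.01 183 [ 0.4405 -0.0045  0.0229] [ 0.4431 -0.0078  0.0226] [0.034 0.024 0.025]
B side 0.055 99 [ 0.4415 -0.0115  0.0675] [ 0.4425 -0.0138  0.0675] [0.017 0.014 0.025]
B side 0.08 38 [ 0.4422 -0.0144  0.0851] [ 0.4424 -0.0164  0.0843] [0.015 0.014 0.008]
top -0.3 minx [ 0.718 -0.253  0.412] minz [ 0.759 -0.302  0.251]
top -0.2 minx [ 0.622 -0.154  0.572] minz [ 0.731 -0.241  0.404]
top -0.1 minx [ 0.623 -0.149  0.576] minz [ 0.725 -0.112  0.25 ]
top 0.0 minx [0.664 0.05  0.442] minz [0.692 0.025 0.424]
top 0.1 minx [0.437 0.083 0.878] minz [0.633 0.106 0.425]
top 0.2 minx [0.619 0.15  0.448] minz [0.619 0.152 0.448]
side -0.3 minx [ 0.754 -0.308  0.307] minz [ 0.755 -0.304  0.251]
side -0.1 minx [ 0.682 -0.115  0.275] minz [ 0.728 -0.106  0.25 ]
side 0.1 minx [0.622 0.126 0.428] minz [0.627 0.114 0.426]
cam rays dir top [ 1.09444895e-01  5.08143342e-04 -9.93992735e-01]
[[ 9.381e-01  3.464e-01 -7.000e-04]
 [ 3.465e-01 -9.381e-01  1.500e-03]
 [-2.000e-04 -1.600e-03 -1.000e+00]]
```

```bash
python3 - <<'E'
from h import *
f={k:v for k,v in np.load('top0.npz').items()}; s={k:v for k,v in np.load('side0.npz').items()}
for X in ((.622,.126,.428),(.664,.05,.442),(.619,.152,.448),(.622,-.154,.572)): print(proj(f,X)*1.5,proj(s,X)*1.5)
for u,v in ((197,130),(402,130),(465,125)): print(ray(f,u/1.5,v/1.5,0))
E
```

```text
[335.54766224 137.35671221] [2.72922895e+02 3.07238800e-02]
[421.05219339  83.22972767] [271.28217552 -24.70399608]
[302.66339745 131.96512015] [261.20034276 -16.96691012]
[766.98601452  38.36853032] [ 369.02965699 -156.63033372]
[0.81476211 0.40772291 0.        ]
[0.80904718 0.05187396 0.        ]
[ 0.81632028 -0.05764254  0.        ]
```

Call:
send_rows([
  {"dx":4.2,"dy":-4.0,"dz":-1.5,"yaw":-8,"gripper":0.5},
  {"dx":8.4,"dy":-8.0,"dz":-3,"yaw":-16,"gripper":0.5},
  {"dx":12.6,"dy":-12,"dz":-4.5,"yaw":-24,"gripper":0.5},
  {"dx":16.8,"dy":-16,"dz":-4.5,"yaw":-32,"gripper":0.5},
  {"dx":21,"dy":-20,"dz":-4.5,"yaw":-40,"gripper":0.5},
])

```text
clock: 0.72
tcp_pos: [0.3621, -0.371, 0.2709]
orientation: [2.713, 1.583, -0.0]
contact_force: [1.3, -0.3, -0.7]
grip_width: 0.0426
gripper_force: 0.0
```

Call:
send_rows([
  {"dx":5,"dy":-0.3,"yaw":-6},
  {"dx":10,"dy":-0.6,"yaw":-12},
  {"dx":15,"dy":-0.9,"yaw":-18},
  {"dx":20,"dy":-1.2,"yaw":-24},
  {"dx":24.6,"dy":-1.6,"yaw":-29.7},
])

```text
validation failed for argument at $.st...
```

```bash
cat >> h.py <<'E'
from scipy.spatial.transform import Rotation
def go(*targets):
    o=status.get_obs(); M=Rotation.from_rotvec(o['orientation']).as_matrix()
    print('clock',round(o['clock'],2),'tcp',o['tcp_pos'].round(4),'xang',np.degrees(np.arctan2(M[1,0],M[0,0])).round(2),'tilt',M[:,2].round(4))
    for t in targets: print(t,'->',(100*M.T@(np.array(t)-o['tcp_pos'])).round(2))
E
python3 -c "
from h import *
go((.565,.0045,.16),(.565,.0045,.071))"
```

```text
clock 0.72 tcp [ 0.3621 -0.371   0.2709] xang 60.53 tilt [ 1.e-04 -3.e-04 -1.e+00]
(0.565, 0.0045, 0.16) -> [42.67 -0.81 11.08]
(0.565, 0.0045, 0.071) -> [42.67 -0.81 19.98]
```

Call:
send_rows([
  {"dx":5,"dy":-0.3,"dz":0,"yaw":-6,"gripper":0.5},
  {"dx":10,"dy":-0.6,"dz":0,"yaw":-12,"gripper":0.5},
  {"dx":15,"dy":-0.9,"dz":0,"yaw":-18,"gripper":0.5},
  {"dx":20,"dy":-1.2,"dz":0,"yaw":-24,"gripper":0.5},
  {"dx":24.6,"dy":-1.6,"dz":0,"yaw":-29.7,"gripper":0.5},
])

```text
clock: 1.35
tcp_pos: [0.4701, -0.1496, 0.2707]
orientation: [-2.218, -2.225, 0.0]
contact_force: [0.3, -0.2, 0.7]
grip_width: 0.0426
gripper_force: 0.0
```

Call:
send_rows([
  {"dx":4,"dy":2,"dz":2,"yaw":0,"gripper":0.5},
  {"dx":8,"dy":4.5,"dz":4,"yaw":0,"gripper":0.5},
  {"dx":12,"dy":7,"dz":7,"yaw":0,"gripper":0.5},
  {"dx":15.4,"dy":9.5,"dz":10,"yaw":0,"gripper":0.5},
  {"dx":15.4,"dy":9.5,"dz":11,"yaw":0,"gripper":0.5},
])

```text
clock: 1.98
tcp_pos: [0.5647, 0.0065, 0.1587]
orientation: [-2.214, -2.224, 0.0]
contact_force: [-1.0, -0.7, -0.4]
grip_width: 0.0429
gripper_force: 0.0
```

```bash
python3 - <<'E'
from h import *
go((.565,.0045,.071))
f=imaging.grab_frame('side')
u,v=map(int,proj(f,(.565,.0045,.09))); c=f['color'][max(0,v-90):v+70,max(0,u-100):u+100,::-1]
cv2.imwrite('pics/s1.png',cv2.resize(c,(750,600),interpolation=cv2.INTER_CUBIC)); print(u,v,status.get_obs()['contact_force'])
E
```

```text
clock 1.98 tcp [0.5647 0.0065 0.1587] xang 90.28 tilt [-0.0026  0.0024 -1.    ]
(0.565, 0.0045, 0.071) -> [-0.22  0.06  8.77]
250 164 [-1.17565504 -1.16947735 -0.84124356]
```

View pics/s1.png

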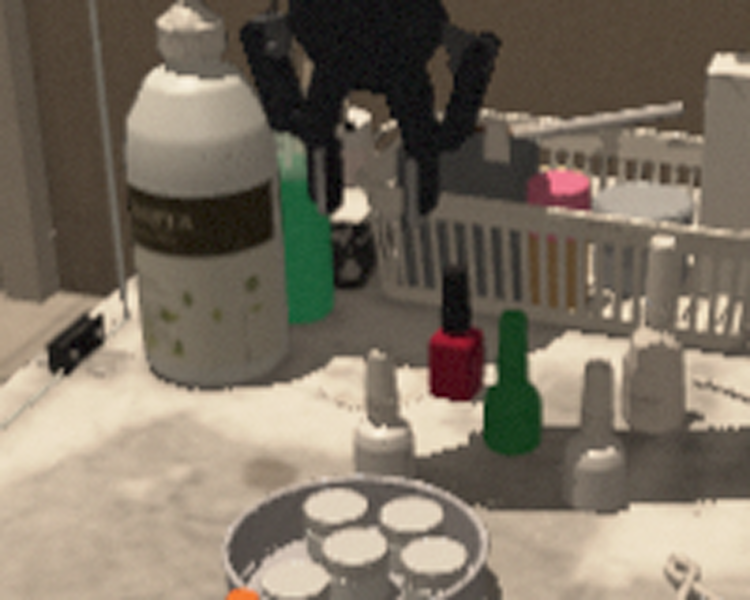

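The open jaws straddle bottle_a (crop (375,400)) and are centred, so I'll descend.

Call:
send_rows([
  {"dx":0,"dy":0,"dz":3,"yaw":0,"gripper":0.5},
  {"dx":0,"dy":0,"dz":5.5,"yaw":0,"gripper":0.5},
  {"dx":0,"dy":0,"dz":7.5,"yaw":0,"gripper":0.5},
  {"dx":0,"dy":0,"dz":8.9,"yaw":0,"gripper":0.5},
  {"dx":0,"dy":0,"dz":8.9,"yaw":0,"gripper":0.5},
])

```text
clock: 2.65
tcp_pos: [0.5642, 0.0022, 0.0712]
orientation: [-2.222, -2.22, 0.002]
contact_force: [-0.6, 1.1, -0.7]
grip_width: 0.0425
gripper_force: 0.0
```

Call:
send_rows([
  {"dx":0,"dy":0,"dz":0,"yaw":0,"gripper":0.1},
  {"dx":0,"dy":0,"dz":0,"yaw":0,"gripper":0.1},
  {"dx":0,"dy":0,"dz":0,"yaw":0,"gripper":0.1},
  {"dx":0,"dy":0,"dz":0,"yaw":0,"gripper":0.1},
], force=25)

```text
clock: 3.15
tcp_pos: [0.5655, 0.0028, 0.0727]
orientation: [2.221, 2.22, 0.002]
contact_force: [-0.0, -0.6, 6.3]
grip_width: 0.0171
gripper_force: 24.7
```

```bash
python3 -c "
from h import *
go((.565,.0045,.121),(.576,.126,.121))"
```

```text
clock 3.15 tcp [0.5655 0.0028 0.0727] xang 89.97 tilt [ 0.0017 -0.     -1.    ]
(0.565, 0.0045, 0.121) -> [ 0.17 -0.05 -4.83]
(0.576, 0.126, 0.121) -> [12.32  1.05 -4.83]
```

Call:
send_rows([
  {"dx":0,"dy":0,"dz":-1,"yaw":0,"gripper":0.1},
  {"dx":0,"dy":0,"dz":-3,"yaw":0,"gripper":0.1},
  {"dx":0,"dy":0,"dz":-5,"yaw":0,"gripper":0.1},
  {"dx":0,"dy":0,"dz":-5,"yaw":0,"gripper":0.1},
])

```text
clock: 3.65
tcp_pos: [0.5664, 0.0028, 0.1243]
orientation: [2.22, 2.218, 0.005]
contact_force: [-0.9, -0.8, 0.3]
grip_width: 0.0173
gripper_force: 24.4
```

```bash
python3 - <<'E'
from h import *
go((.576,.126,.121))
print(status.get_obs()['contact_force'],status.get_obs()['grip_width'])
f=imaging.grab_frame('side')
u,v=map(int,proj(f,(.565,.0045,.09))); c=f['color'][v-50:v+50,u-70:u+63,::-1]
cv2.imwrite('pics/s2.png',cv2.resize(c,(798,600),interpolation=cv2.INTER_CUBIC)); print(u,v)
W=world(f).reshape(-1,3); 
q=W[(np.linalg.norm(W[:,:2]-(.565,.0045),axis=1)<.035)&(W[:,2]>.052)&(W[:,2]<.09)]
print(len(q),q.mean(0),(q.max(0)+q.min(0))/2,np.ptp(q,axis=0),q[:,2].min())
E
```

```text
clock 3.65 tcp [0.5664 0.0028 0.1243] xang 89.96 tilt [ 0.0045  0.     -1.    ]
(0.576, 0.126, 0.121) -> [12.32  0.95  0.34]
[-0.87150433 -0.78828781  0.30978341] 0.01730939949173123
250 164
275 [0.56015473 0.01344682 0.07285439] [0.56355305 0.00850206 0.07127764] [0.03317052 0.0272863  0.03720367] 0.0526758030180424
```

View pics/s2.png

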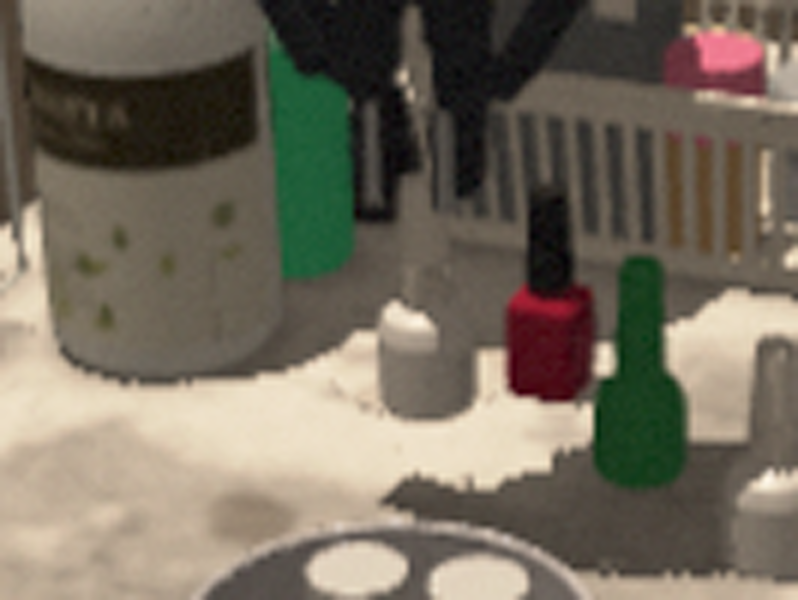

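Bottle_a is held upright at crop (428,300), clear of the table. Next I carry it over the far gap.

Call:
send_rows([
  {"dx":3,"dy":0.3,"dz":0,"yaw":0,"gripper":0.1},
  {"dx":7,"dy":0.6,"dz":0,"yaw":0,"gripper":0.1},
  {"dx":10.5,"dy":0.9,"dz":0,"yaw":0,"gripper":0.1},
  {"dx":12.2,"dy":0.9,"dz":0,"yaw":0,"gripper":0.1},
  {"dx":12.2,"dy":0.9,"dz":0,"yaw":0,"gripper":0.1},
])

```text
clock: 4.32
tcp_pos: [0.5733, 0.1254, 0.1214]
orientation: [-2.219, -2.223, 0.001]
contact_force: [0.3, -0.1, -0.0]
grip_width: 0.0171
gripper_force: 24.4
```

Call:
send_rows([
  {"dx":0,"dy":0,"dz":0,"yaw":0,"gripper":0.1},
  {"dx":0,"dy":0,"dz":0,"yaw":0,"gripper":0.1},
])

```text
clock: 4.58
tcp_pos: [0.574, 0.1227, 0.1216]
orientation: [2.224, 2.218, -0.001]
contact_force: [-0.6, -0.3, -0.1]
grip_width: 0.0173
gripper_force: 24.4
```

```bash
python3 - <<'E'
from h import *
go((.5757,.1255,.0775),(.5757,.1255,.0755))
print(status.get_obs()['contact_force'])
f=imaging.grab_frame('side')
u,v=map(int,proj(f,(.565,.126,.07))); c=f['color'][v-50:v+50,u-70:u+63,::-1]
cv2.imwrite('pics/s3.png',cv2.resize(c,(798,600),interpolation=cv2.INTER_CUBIC)); print(u,v)
W=world(f).reshape(-1,3)
q=W[(np.linalg.norm(W[:,:2]-(.5757,.126),axis=1)<.035)&(W[:,2]>.055)&(W[:,2]<.09)]
print(len(q),(q.max(0)+q.min(0))/2,np.ptp(q,axis=0))
E
```

```text
clock 4.58 tcp [0.574  0.1227 0.1216] xang 89.83 tilt [-2.e-04 -1.e-03 -1.e+00]
(0.5757, 0.1255, 0.0775) -> [0.29 0.17 4.41]
(0.5757, 0.1255, 0.0755) -> [0.29 0.17 4.61]
[-0.64412286 -0.25632395 -0.09075478]
226 201
326 [0.57078792 0.12570621 0.07227338] [0.03383383 0.03175034 0.03441504]
```

View pics/s3.png

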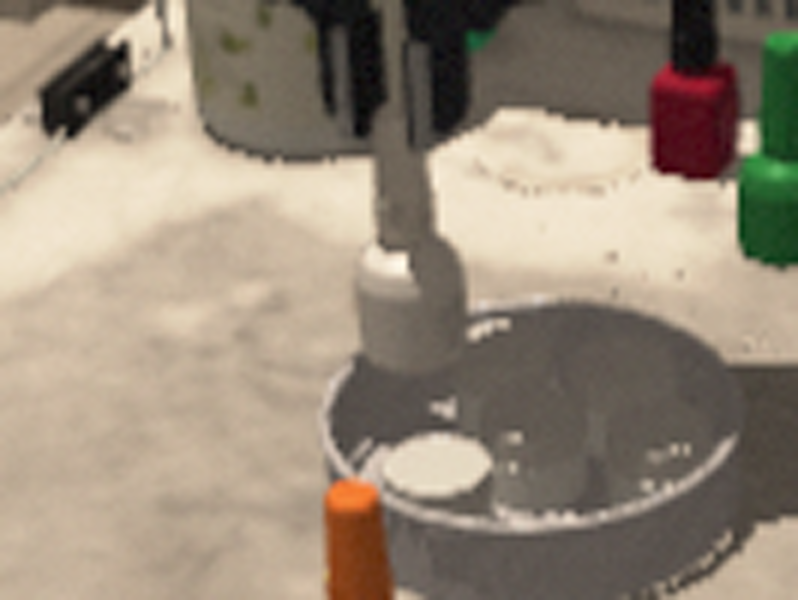

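Bottle_a hangs upright over the far gap (crop (412,310)). It needs a small shift of +0.3, +0.2 cm, then lowering.

Call:
send_rows([
  {"dx":0.3,"dy":0.2,"dz":0,"yaw":0,"gripper":0.1},
  {"dx":0.3,"dy":0.2,"dz":1.5,"yaw":0,"gripper":0.1},
  {"dx":0.3,"dy":0.2,"dz":3,"yaw":0,"gripper":0.1},
  {"dx":0.3,"dy":0.2,"dz":4,"yaw":0,"gripper":0.1},
  {"dx":0.3,"dy":0.2,"dz":4.4,"yaw":0,"gripper":0.1},
])

```text
clock: 5.25
tcp_pos: [0.5752, 0.1275, 0.0765]
orientation: [-2.221, -2.22, 0.002]
contact_force: [0.4, 0.6, -0.2]
grip_width: 0.017
gripper_force: 24.4
```

Call:
send_rows([
  {"dx":0,"dy":0,"dz":0.1,"yaw":0,"gripper":0.1},
  {"dx":0,"dy":0,"dz":0.2,"yaw":0,"gripper":0.1},
  {"dx":0,"dy":0,"dz":0.3,"yaw":0,"gripper":0.1},
  {"dx":0,"dy":0,"dz":0.3,"yaw":0,"gripper":0.1},
])

```text
clock: 5.75
tcp_pos: [0.5765, 0.128, 0.0758]
orientation: [2.221, 2.22, 0.002]
contact_force: [-0.9, -0.3, 5.1]
grip_width: 0.017
gripper_force: 24.9
```

```bash
python3 -c "
from h import *
go((.5757,.1255,.0755)); print(status.get_obs()['contact_force'])"
```

```text
clock 5.75 tcp [0.5765 0.128  0.0758] xang 89.97 tilt [ 1.6e-03  3.0e-04 -1.0e+00]
(0.5757, 0.1255, 0.0755) -> [-0.25 -0.08  0.03]
[-0.91159504 -0.27342139  5.08521455]
```

Call:
send_rows([
  {"dx":0,"dy":0,"dz":0,"yaw":0,"gripper":0.45},
  {"dx":0,"dy":0,"dz":0,"yaw":0,"gripper":0.45},
  {"dx":0,"dy":0,"dz":0,"yaw":0,"gripper":0.45},
  {"dx":0,"dy":0,"dz":-1,"yaw":0,"gripper":0.45},
  {"dx":0,"dy":0,"dz":-3,"yaw":0,"gripper":0.45},
])

```text
clock: 6.38
tcp_pos: [0.5754, 0.1275, 0.1053]
orientation: [-2.221, -2.22, 0.002]
contact_force: [0.2, -0.2, 1.1]
grip_width: 0.0386
gripper_force: 0.0
```

Call:
send_rows([
  {"dx":0,"dy":0,"dz":-2.5,"yaw":0,"gripper":0.5},
  {"dx":0,"dy":0,"dz":-4.5,"yaw":0,"gripper":0.5},
  {"dx":-4,"dy":-3.6,"dz":-5.5,"yaw":0,"gripper":0.5},
  {"dx":-8,"dy":-7.3,"dz":-5.5,"yaw":0,"gripper":0.5},
  {"dx":-12,"dy":-11,"dz":-5.5,"yaw":0,"gripper":0.5},
])

```text
clock: 7.0
tcp_pos: [0.465, 0.0066, 0.1609]
orientation: [2.221, 2.22, 0.001]
contact_force: [0.0, -1.2, 1.0]
grip_width: 0.0428
gripper_force: 0.0
```

```bash
python3 - <<'E'
from h import *
go((.4447,-.0152,.073),)
f=imaging.grab_frame('top'); s=imaging.grab_frame('side')
for n,c in (('A',(.5757,.126)),('B',(.4455,-.015))):
  for nm,g in (('top',f),('side',s)):
    W=world(g).reshape(-1,3); q=W[(np.linalg.norm(W[:,:2]-c,axis=1)<.02)&(W[:,2]>.08)&(W[:,2]<.095)]
    if len(q): print(n,nm,len(q),q.mean(0).round(4),((q.max(0)+q.min(0))/2).round(4))
a=f['color'][150:250,205:338,::-1]
cv2.imwrite('pics/t4.png',cv2.resize(a,(798,600),interpolation=cv2.INTER_CUBIC))
E
```

```text
clock 7.0 tcp [0.465  0.0066 0.1609] xang 89.98 tilt [ 1.5e-03 -4.0e-04 -1.0e+00]
(0.4447, -0.0152, 0.073) -> [-2.18 -2.04  8.78]
A top 44 [0.5762 0.1292 0.089 ] [0.5767 0.1293 0.0871]
A side 58 [0.5726 0.1308 0.0868] [0.573  0.1281 0.0858]
B side 44 [ 0.4421 -0.0135  0.0847] [ 0.4421 -0.0158  0.0841]
```

View pics/t4.png

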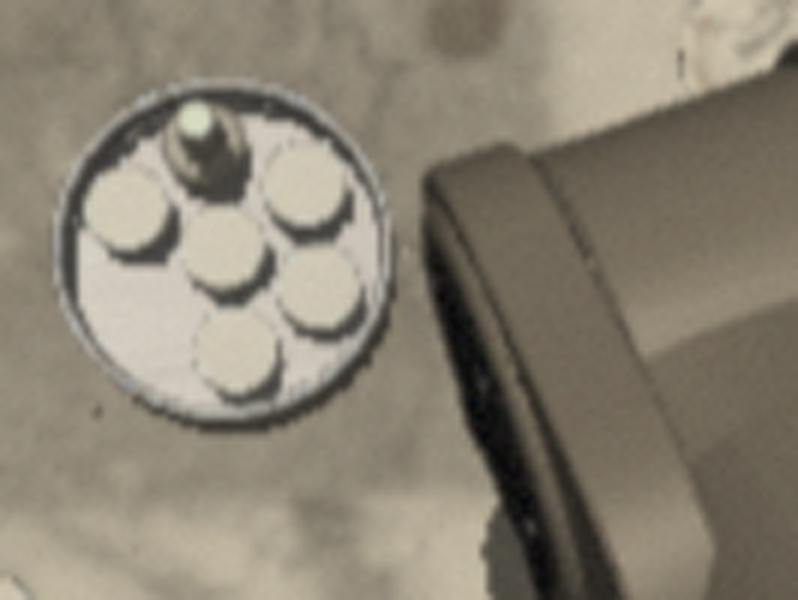

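Bottle_a stands in the far gap (crop (203,150)), about 3 mm off centre with its cap top at 89 mm. That means it is on the floor and upright. Now bottle_b.

Call:
send_rows([
  {"dx":-2.2,"dy":-2.0,"dz":0.5,"yaw":0,"gripper":0.5},
  {"dx":-2.2,"dy":-2.0,"dz":2.5,"yaw":0,"gripper":0.5},
  {"dx":-2.2,"dy":-2.0,"dz":5,"yaw":0,"gripper":0.5},
  {"dx":-2.2,"dy":-2.0,"dz":7.5,"yaw":0,"gripper":0.5},
  {"dx":-2.2,"dy":-2.0,"dz":8.8,"yaw":0,"gripper":0.5},
])

```text
clock: 7.72
tcp_pos: [0.446, -0.0138, 0.0715]
orientation: [-2.221, -2.221, -0.0]
contact_force: [-0.2, -0.5, 0.2]
grip_width: 0.0429
gripper_force: 0.0
```

Call:
send_rows([
  {"dx":0,"dy":0,"dz":0,"yaw":0,"gripper":0.5},
  {"dx":0,"dy":0,"dz":0,"yaw":0,"gripper":0.1},
  {"dx":0,"dy":0,"dz":0,"yaw":0,"gripper":0.1},
  {"dx":0,"dy":0,"dz":0,"yaw":0,"gripper":0.1},
  {"dx":0,"dy":0,"dz":0,"yaw":0,"gripper":0.1},
], force=25)

```text
clock: 8.35
tcp_pos: [0.4465, -0.0143, 0.0726]
orientation: [2.221, 2.22, 0.002]
contact_force: [-1.1, -0.1, 6.5]
grip_width: 0.017
gripper_force: 24.6
```

Call:
send_rows([
  {"dx":0,"dy":0,"dz":-1,"yaw":0,"gripper":0.1},
  {"dx":0,"dy":0,"dz":-3,"yaw":0,"gripper":0.1},
  {"dx":0,"dy":0,"dz":-5,"yaw":0,"gripper":0.1},
  {"dx":0,"dy":0,"dz":-5,"yaw":0,"gripper":0.1},
  {"dx":0,"dy":0,"dz":-5,"yaw":0,"gripper":0.1},
])

```text
clock: 8.98
tcp_pos: [0.4454, -0.0145, 0.1215]
orientation: [-2.222, -2.221, 0.001]
contact_force: [-1.4, 0.9, -0.9]
grip_width: 0.0172
gripper_force: 24.4
```

```bash
python3 - <<'E'
from h import *
go((.509,.1545,.123))
f=imaging.grab_frame('side'); W=world(f).reshape(-1,3)
q=W[(np.linalg.norm(W[:,:2]-(.4447,-.0152),axis=1)<.035)&(W[:,2]>.052)&(W[:,2]<.09)]
print(len(q),(q.max(0)+q.min(0))/2,np.ptp(q,axis=0))
E
```

```text
clock 8.97 tcp [ 0.4454 -0.0145  0.1215] xang 89.96 tilt [-3.e-04 -2.e-04 -1.e+00]
(0.509, 0.1545, 0.123) -> [16.9   6.35 -0.15]
308 [ 0.44260157 -0.01440601  0.07092373] [0.03595297 0.03350112 0.03775257]
```

Call:
send_rows([
  {"dx":4,"dy":1.5,"dz":0,"yaw":0,"gripper":0.1},
  {"dx":8.5,"dy":3.2,"dz":0,"yaw":0,"gripper":0.1},
  {"dx":13,"dy":4.9,"dz":0,"yaw":0,"gripper":0.1},
  {"dx":16,"dy":6,"dz":0,"yaw":0,"gripper":0.1},
  {"dx":16.9,"dy":6.3,"dz":0,"yaw":0,"gripper":0.1},
])

```text
clock: 9.65
tcp_pos: [0.5086, 0.1569, 0.121]
orientation: [-2.217, -2.223, 0.0]
contact_force: [0.3, 0.4, -0.9]
grip_width: 0.0171
gripper_force: 24.5
```

Call:
send_rows([
  {"dx":0,"dy":0,"dz":0,"yaw":0,"gripper":0.1},
  {"dx":0,"dy":0,"dz":0,"yaw":0,"gripper":0.1},
  {"dx":0,"dy":0,"dz":0,"yaw":0,"gripper":0.1},
])

```text
clock: 10.02
tcp_pos: [0.5086, 0.1531, 0.1217]
orientation: [2.224, 2.219, -0.001]
contact_force: [0.1, -0.3, -0.4]
grip_width: 0.0171
gripper_force: 24.5
```

```bash
python3 - <<'E'
from h import *
go((.509,.1545,.0765))
f=imaging.grab_frame('side'); W=world(f).reshape(-1,3)
q=W[(np.linalg.norm(W[:,:2]-(.509,.155),axis=1)<.035)&(W[:,2]>.052)&(W[:,2]<.09)]
print(len(q),(q.max(0)+q.min(0))/2,np.ptp(q,axis=0))
u,v=map(int,proj(f,(.52,.14,.07))); c=f['color'][v-50:v+50,u-70:u+63,::-1]
cv2.imwrite('pics/s5.png',cv2.resize(c,(798,600),interpolation=cv2.INTER_CUBIC))
E
```

```text
clock 10.03 tcp [0.5086 0.1531 0.1217] xang 89.87 tilt [-3.e-04 -9.e-04 -1.e+00]
(0.509, 0.1545, 0.0765) -> [0.14 0.04 4.52]
383 [0.50441936 0.15481583 0.07110131] [0.03282915 0.03039329 0.0373468 ]
```

View pics/s5.png

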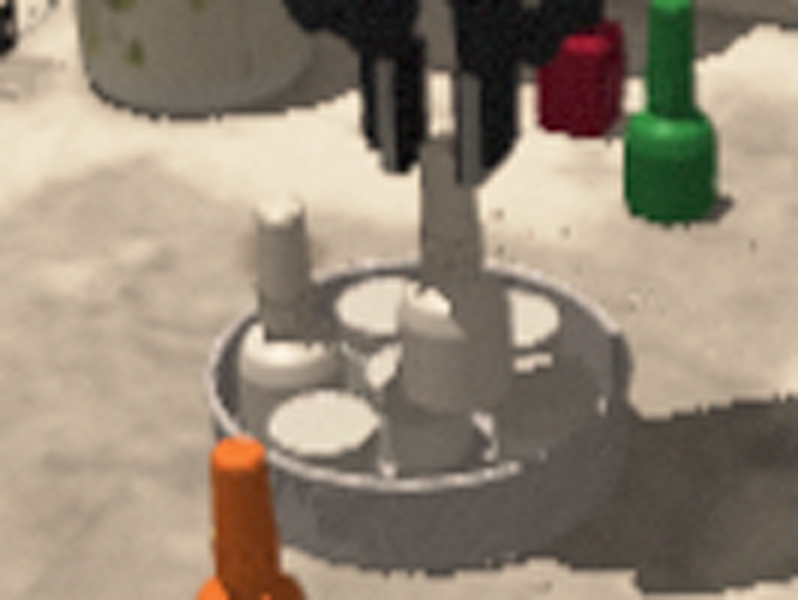

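Bottle_b hangs upright over the near gap (crop (455,340)), and bottle_a stands upright at (285,300). I'll lower with a trim of +0.2, +0.1 cm.

Call:
send_rows([
  {"dx":0.2,"dy":0.1,"dz":0,"yaw":0,"gripper":0.1},
  {"dx":0.2,"dy":0.1,"dz":1.5,"yaw":0,"gripper":0.1},
  {"dx":0.2,"dy":0.1,"dz":3,"yaw":0,"gripper":0.1},
  {"dx":0.2,"dy":0.1,"dz":4,"yaw":0,"gripper":0.1},
  {"dx":0.2,"dy":0.1,"dz":4.4,"yaw":0,"gripper":0.1},
])

```text
clock: 10.7
tcp_pos: [0.5092, 0.1565, 0.0766]
orientation: [-2.221, -2.22, 0.002]
contact_force: [-0.0, 0.2, 0.2]
grip_width: 0.0168
gripper_force: 24.5
```

Call:
send_rows([
  {"dx":0,"dy":0,"dz":0.1,"yaw":0,"gripper":0.1},
  {"dx":0,"dy":0,"dz":0.2,"yaw":0,"gripper":0.1},
  {"dx":0,"dy":0,"dz":0.3,"yaw":0,"gripper":0.1},
  {"dx":0,"dy":0,"dz":0.3,"yaw":0,"gripper":0.1},
])

```text
clock: 11.2
tcp_pos: [0.5105, 0.1571, 0.0758]
orientation: [2.221, 2.22, 0.002]
contact_force: [-1.1, -0.3, 4.9]
grip_width: 0.017
gripper_force: 25.0
```

On the floor at 5 N, so I release and back away.

Call:
send_rows([
  {"dx":0,"dy":0,"dz":0,"yaw":0,"gripper":0.45},
  {"dx":0,"dy":0,"dz":0,"yaw":0,"gripper":0.45},
  {"dx":0,"dy":0,"dz":0,"yaw":0,"gripper":0.45},
  {"dx":0,"dy":0,"dz":-1,"yaw":0,"gripper":0.45},
  {"dx":0,"dy":0,"dz":-3,"yaw":0,"gripper":0.45},
])

```text
clock: 11.82
tcp_pos: [0.5093, 0.1565, 0.105]
orientation: [-2.221, -2.22, 0.002]
contact_force: [1.6, -0.2, 0.8]
grip_width: 0.0382
gripper_force: 0.0
```

Call:
send_rows([
  {"dx":0,"dy":0,"dz":-3,"yaw":0,"gripper":0.45},
  {"dx":0,"dy":0,"dz":-6,"yaw":0,"gripper":0.45},
  {"dx":-5,"dy":-2,"dz":-8,"yaw":0,"gripper":0.45},
  {"dx":-10,"dy":-4,"dz":-8,"yaw":0,"gripper":0.45},
  {"dx":-15,"dy":-6,"dz":-8,"yaw":0,"gripper":0.45},
])

```text
clock: 12.45
tcp_pos: [0.4494, 0.0054, 0.1858]
orientation: [2.221, 2.22, 0.002]
contact_force: [1.1, -1.2, -0.2]
grip_width: 0.0386
gripper_force: 0.0
```

Call:
send_rows([
  {"dx":-2,"dy":0,"dz":0,"yaw":0,"gripper":0.45},
  {"dx":-2,"dy":0,"dz":0,"yaw":0,"gripper":0.45},
  {"dx":-2,"dy":0,"dz":0,"yaw":0,"gripper":0.45},
])

```text
clock: 12.82
tcp_pos: [0.4502, -0.0121, 0.1852]
orientation: [2.22, 2.222, 0.002]
contact_force: [-0.9, -0.4, 0.0]
grip_width: 0.0388
gripper_force: 0.0
```

```bash
python3 - <<'E'
from h import *
f=imaging.grab_frame('top'); s=imaging.grab_frame('side')
for n,c in (('A',(.5757,.126)),('B',(.509,.155))):
  for nm,g in (('top',f),('side',s)):
    W=world(g).reshape(-1,3); q=W[(np.linalg.norm(W[:,:2]-c,axis=1)<.02)&(W[:,2]>.08)&(W[:,2]<.1)]
    if len(q): print(n,nm,len(q),q.mean(0).round(4),((q.max(0)+q.min(0))/2).round(4))
u,v=map(int,proj(s,(.52,.14,.07)))
a=cv2.resize(f['color'][155:235,200:280,::-1],(400,400)); b=cv2.resize(s['color'][v-40:v+40,u-40:u+40,::-1],(400,400))
cv2.imwrite('pics/e.png',np.hstack([a,b]))
E
```

```text
A top 43 [0.5764 0.1291 0.0891] [0.5768 0.1293 0.0867]
A side 57 [0.5729 0.1305 0.0868] [0.5732 0.1276 0.0855]
B top 42 [0.509  0.155  0.0892] [0.5093 0.1546 0.0875]
B side 69 [0.506  0.1574 0.0865] [0.5068 0.1565 0.0861]
```

View pics/e.png

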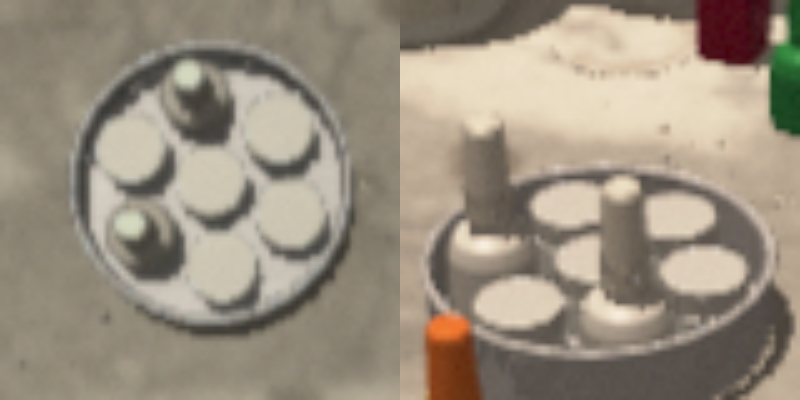

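Both bottles stand upright in the two gaps: (195,100) and (142,235) in the top half of the picture, with cap tops at 89 mm. The arm is clear, so I hand in.

```bash
python3 -c "
from h import *
print(workorder.hand_in())"
```

```text
the job is handed in; nothing more can be done
None
```

Both short white bottles stand upright on the tin's floor in the two empty places, about 3 mm and under 1 mm off centre by the cameras; the arm is clear and the job is handed in, but the hand-in gave no verdict.

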